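# Stand a fallen glaze test tile back in its row

## Robot

A 7-joint arm with a two-finger parallel gripper is mounted at the origin on the work surface. World frame = base frame: x ahead of the robot, y to its left, z up, the work surface at z = 0. Lengths are in m, angles in rad, forces in N, time in s.
With the tool pointing down it reaches from about 0.425 to 0.875 m from the base axis. Payload 4.7 kg.
Tool frame: the origin (TCP) lies on the centre line of the jaws, within the pads' length; the fingertips stand 14 mm ahead of it and the grasp point (between the pads) lies 5 mm behind it; z points along the fingers, y is the line along which they close (so a half turn about z gives the same grasp; the last joint's range is limited). The gripper opens to 85 mm and grips with 20 to 120 N. Pads are 22 mm wide; open, the fingers measure 114 mm over their backs; the gripper's body (76 mm by 85 mm) begins 54 mm behind the grasp point. The pads swing forward as they close: fully open they stand 13 mm farther back than shut.
Start: joints at [-1.254, 0.321, -0.07, 1.45, 0.023, 1.371, -0.057], TCP at [0.194, 0.62, 0.245] pointing down, gripper open.
Joint ranges: [-2.86, 2.86], [-0.3, 2.09], [-1.38, 1.24], [0.06, 2.45], [-1.56, 4.7], [0.09, 2.05], [-2.69, 2.69]. Speed limits (rad/s): [2.57, 2.57, 3.14, 3.14, 3.14, 3.14, 3.14].

## Interface

Orientations are given as a unit quaternion [w, x, y, z].
In Python, from workcell import ctrl gives the robot as it stands. The module is installed in compiled form; this text tells all that it offers.
- The arm moves only by the shell command python3 -m pendant 'ROWS' [FORCE]. ROWS is text: rows parted by semicolons, each of 7 numbers parted by spaces: the shift along the tool's x, y, z in units of 500 mm (1.0 is 500 mm), then the turn, a rotation vector about the tool's x, y, z in units of 30 degrees (1.0 is 30 degrees), then the opening, from 0 (shut) to 1 (fully open). In form: x y z wx wy wz gripper; .... A call has 1 to 20 rows; each row is the pose to reach, as a shift and turn from the pose commanded when the call began, along the tool's axes at that moment; what a row does not reach only later rows make up. A row lasts 1/12 s, in which the tool goes at most 41.7 mm and 7.16 degrees, less where a joint would pass 70% of its speed; a pose out of reach is approached as far as the arm can. A call with a number of a shift or a turn outside -1 to 1 is refused whole. A call with a gripper value outside its range is refused whole. The fingers move at their own pace and stop on an object; FORCE is the grip in N (left out, the last holds). Time passes only in rows, so rows that repeat a pose let the fingers close. It gives the time, the measured TCP pose, the force, the opening and the grip force at its end, in the units of the state.
- ctrl.state(): the state, without advancing time (a new reading comes with each control period).
- ctrl.get_image(name): name is "side" or "top" or "wrist"; returns (picture, depth): 480x640x3 uint8, red, green, blue; 480x640 float32, m along the optical axis (not along the pixel's ray), 0 where there is no reading.
- ctrl.get_calibration(name): a dict with "mtx" (3x3 intrinsics, pixels), "origin" and "orientation" of the camera in the world. Camera axes: x right, y down, z forward; pixel columns grow to the right and rows downward; lengths in m; the calibration is good to about 2 mm. A picture is of the moment at which its call begins: read the wrist's pose just before it. get_calibration takes no time and is no camera call; for the wrist camera it gives the pose at the moment of the call.
- ctrl.close_job(): hands the job in; it is judged then, once.
The state is a dict: "time": time; "qpos": joint angles; "joint_velocities": joint speeds; "joint_efforts": joint torques, N m; "tool_pos": TCP position; "ee_rot": TCP orientation; "wrist_force": force on the tool from outside, world axes, zero at the start; "torque": the same for the moment, N m; "grip_width": finger opening in m; "gripper_force": force on a finger pad.
Only numpy, scipy, OpenCV 4.12 (cv2) and the standard library are available. Lean on these libraries where they do the work, as an engineer would, in place of code of your own. Each camera call takes 0.05 s, during which the arm holds its last target. There are 200 camera calls.

## Task

On the ware board one L-shaped glaze test tile, the orange one, has fallen on its back. Push its upturned foot over so that the tile tips back up and stands on its foot, then push the standing tile along until the toe edge of its foot is flush against the batten, squarely in line in the gap between the other two tiles. Only push with the fingers: do not pick the tile up, and leave the other tiles and the white tub as they are.

Things in the scene. Friction and masses are not known exactly. Their poses are not given: they have to be found in the camera images.
- board: plywood board fixed on the table, 230 (x) by 460 (y) mm, 18 mm thick: its top is 18 mm above the table. Origin: centre of its underside, at table height; x points level to the batten side, z up. The batten, a dark strip all along that side, 22 mm wide, rises 15 mm above the board's top; its face towards the tiles is the plane x = +85 mm in the board's frame.
- fallen_tile: loose orange-glazed L, 0.09-0.18 kg: plate 70 mm and foot 60 mm long (outer), both 60 mm wide, 8 mm thick. Starts on its back, plate flat on the board, foot straight up. Origin: middle of outer heel edge, on the board's top. As it lies: z up along foot (end at z = 60), foot fills x = -8..0 mm, plate x = -70..0, x points to the batten within 0.3 rad, y across.
- toe_left (a point): a corner of the fallen tile's toe edge, (0, 30, 60) mm in its frame. The tile stands up by turning 90 degrees about its heel edge, foot going over towards the batten; about 1 N near the foot's end does it, the heel hardly slides, and past about 52 degrees it falls onto its foot by itself.
- toe_right (a point): the other corner of the toe edge, (0, -30, 60) mm in the tile's frame. Once it stands, the tile's x axis points straight down and its z axis along the foot; the toe edge, 60 mm from the heel, is then roughly 25 to 55 mm short of the batten. Pushed below half its height it slides without tipping.
- green_tile: a standing L-shaped test tile of the same shape and size as the fallen one (70 mm high, 60 mm wide, foot 60 mm deep, 8 mm thick), green glaze, its toe at the batten, in the row on one side of the fallen tile. Leave it where it is. Origin: middle of its heel edge, at its underside; x runs along its foot to the toe, z up.
- blue_tile: a standing L-shaped test tile of the same shape and size as the fallen one (70 mm high, 60 mm wide, foot 60 mm deep, 8 mm thick), blue glaze, its toe at the batten, in the row on one side of the fallen tile. Leave it where it is. Origin: middle of its heel edge, at its underside; x runs along its foot to the toe, z up.
- tub: small open white plastic tub, 68 mm across and 50 mm high, standing on the table beyond the batten. Leave it where it is. Origin: centre of its underside, z up.
There are look-alikes about, which are no part of the job. Leave any turquoise look-alike of the fallen_tile alone. What is shaped like the tub but purple is not meant.

How it is judged:
By the outcome, as a careful person would: the job done as asked, in the order asked, and still so for the second after the job is handed in, with the robot touching nothing.
It also fails if it takes over 54 s, if anything falls off the work surface, if the arm or the gripper's body presses on something with over 40 N, if the wrist force passes 120 N, or if a joint passes its speed limit or range.

## Working session

There is one attempt and no reset: what is moved stays moved. The work goes in short steps, Python scripts to look and compute and a shell command to move; the robot and the scene stay as the last step left them, time stands still between calls to the robot, and variables do not carry over. Pictures are saved under pics/ and viewed, at most 10 in all, crops included, and the job is handed in when it is done.

```bash
mkdir -p pics; cat > h.py <<'E'
import numpy as np,cv2
from workcell import ctrl
from scipy.spatial.transform import Rotation as R
def q(o):
    return R.from_quat([o[1],o[2],o[3],o[0]]).as_matrix()
def rot(c):
    o=np.array(c["orientation"]); return o if o.shape==(3,3) else q(o)
def snap(n,f=None):
    c=ctrl.get_calibration(n); im,d=ctrl.get_image(n)
    if f: cv2.imwrite('pics/'+f,im[:,:,::-1])
    return im,d,c
def cloud(d,c):
    K=np.array(c["mtx"]);v,u=np.mgrid[:480,:640]
    p=np.stack([(u-K[0,2])/K[0,0]*d,(v-K[1,2])/K[1,1]*d,d],-1)
    return p@rot(c).T+np.array(c["origin"])
E
python3 - <<'E'
from h import *
print(ctrl.state())
for n in("top","side"):
    im,d,c=snap(n,n+'0.png'); np.savez(n+'0.npz',im=im,d=d,P=cloud(d,c)); print(c)
E
```

```text
{'time': 0.0, 'qpos': array([-1.25390879,  0.32183785, -0.07006225,  1.45172239,  0.02258032,
        1.37079676, -0.05689553]), 'joint_velocities': array([ 1.49488043e-03, -3.71236744e-04, -2.11329915e-04,  4.70785209e-04,
        1.54218322e-03,  2.04850893e-03,  4.02050490e-06]), 'joint_efforts': array([ 1.10513026e-04, -4.93599737e+01, -3.82226100e-01, -3.14322996e+01,
        1.29970035e-02,  1.16900535e-02, -3.64468221e-06]), 'tool_pos': array([0.19371272, 0.61990584, 0.24418986]), 'ee_rot': array([-1.05195433e-04,  1.50810676e-01,  9.88562169e-01, -9.83347373e-04]), 'wrist_force': array([ 0.83987982,  1.07553747, -0.44216711]), 'torque': array([-0.02330621, -0.04496382, -0.02550995]), 'gripper_force': 0.0, 'grip_width': 0.08562458834142743}
{'mtx': array([[531.96493241,   0.        , 317.60823178],
       [  0.        , 531.96493241, 249.20675681],
       [  0.        ,   0.        ,   1.        ]]), 'origin': array([0.42694932, 0.04574509, 1.10339848]), 'orientation': array([ 0.0421093 , -0.7028905 ,  0.70906083, -0.03747639])}
{'mtx': array([[488.81242593,   0.        , 312.431741  ],
       [  0.        , 488.81242593, 245.11467155],
       [  0.        ,   0.        ,   1.        ]]), 'origin': array([ 0.3372273 , -0.63471362,  0.78313706]), 'orientation': array([-0.38860018,  0.9109984 , -0.12466104,  0.05942594])}
```

View pics/top0.png

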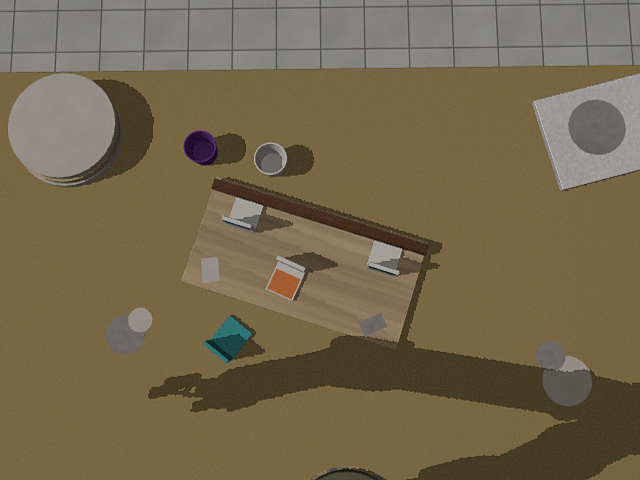

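View pics/side0.png

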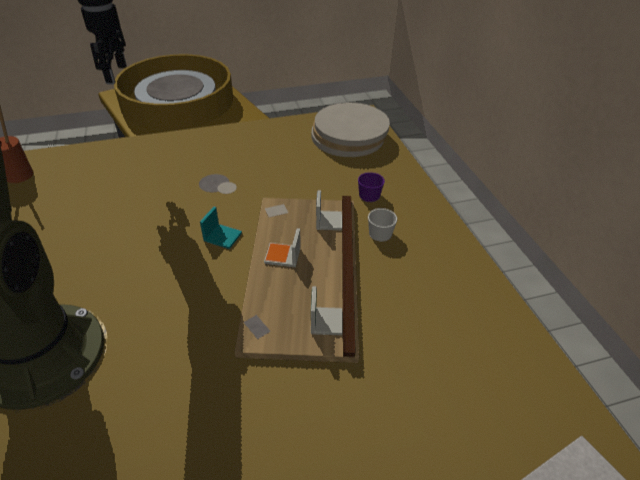

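Top view: the orange L is at (286,280) and the turquoise look-alike at (228,340), off the board. Only the orange one lies on the board with its foot up, so it is the one meant. The standing tiles are at (243,215) and (385,257), the white tub at (270,159), and the purple look-alike at (200,148).

```bash
cat > m.py <<'E'
from h import *
z=np.load('top0.npz');im,d,P=z['im'],z['d'],z['P']
cv2.imwrite('pics/crop0.png',cv2.resize(im[170:370,180:440,::-1],None,fx=3,fy=3,interpolation=cv2.INTER_CUBIC))
hsv=cv2.cvtColor(im,cv2.COLOR_RGB2HSV)
v,u=np.mgrid[:480,:640]
roi=(u>180)&(u<440)&(v>175)&(v<350)
Z=P[...,2]
print('board z',np.median(Z[240:255,330:345]), 'table',np.median(Z[400:420,100:130]))
b=roi&(hsv[...,2]<90)&(Z>.024)&(Z<.042)
n,l,s,c=cv2.connectedComponentsWithStats(b.astype(np.uint8)); k=1+s[1:,4].argmax(); b=l==k
r=cv2.minAreaRect(P[b][:,:2].astype(np.float32)*1000);print('batten',r,cv2.boxPoints(r),np.median(Z[b]))
t=roi&(Z>.06)&(Z<.1)
n,l,s,c=cv2.connectedComponentsWithStats(t.astype(np.uint8))
for k in range(1,n):
    if s[k,4]>15:
        m=l==k;q_=P[m];top=q_[q_[:,2]>np.percentile(q_[:,2],90)-.012]
        r=cv2.minAreaRect(top[:,:2].astype(np.float32)*1000);print('high',c[k],s[k,4],r,cv2.boxPoints(r).round(1).tolist(),np.percentile(q_[:,2],90))
o=roi&(hsv[...,0]<14)&(hsv[...,1]>180)&(hsv[...,2]>140)
r=cv2.minAreaRect(P[o][:,:2].astype(np.float32)*1000);print('orange',o.sum(),r,cv2.boxPoints(r).round(1).tolist(),np.median(Z[o]))
E
python3 m.py
```

```text
board z 0.017070964212534623 table -0.0006441679262960687
batten ((616.0958251953125, 49.529632568359375), (460.11248779296875, 23.36395263671875), 71.93135833740234) [[ 533.6366  -165.55829]
 [ 555.8484  -172.80478]
 [ 698.55505  264.61755]
 [ 676.34326  271.86404]] 0.03194310308214365
high [236.98924731 222.70430108] 186 ((596.9385986328125, 209.1016387939453), (59.817665100097656, 9.415008544921875), 71.79683685302734) [[583.0999755859375, 182.1999969482422], [592.0999755859375, 179.1999969482422], [610.7999877929688, 236.0], [601.7999877929688, 239.0]] 0.08873175395203214
high [290.63120567 263.58865248] 141 ((516.2325439453125, 105.13693237304688), (59.91341781616211, 7.87058687210083), 65.24124908447266) [[500.1000061035156, 79.5999984741211], [507.29998779296875, 76.30000305175781], [532.4000244140625, 130.6999969482422], [525.2000122070312, 134.0]] 0.07913978282853651
high [382.83597884 268.62433862] 189 ((504.5123291015625, -73.73731994628906), (59.27006530761719, 9.712020874023438), 71.9090347290039) [[490.70001220703125, -100.4000015258789], [499.8999938964844, -103.4000015258789], [518.2999877929688, -47.099998474121094], [509.1000061035156, -44.099998474121094]] 0.08902950388488592
orange 241 ((466.5932922363281, 91.93368530273438), (116.53755950927734, 41.97233200073242), 66.16764831542969) [[423.8999938964844, 47.099998474121094], [462.20001220703125, 30.200000762939453], [509.29998779296875, 136.8000030517578], [470.8999938964844, 153.6999969482422]] 0.025753698001046432
```

```bash
ls pics
```

```text
crop0.png
side0.png
top0.png
```

View pics/crop0.png

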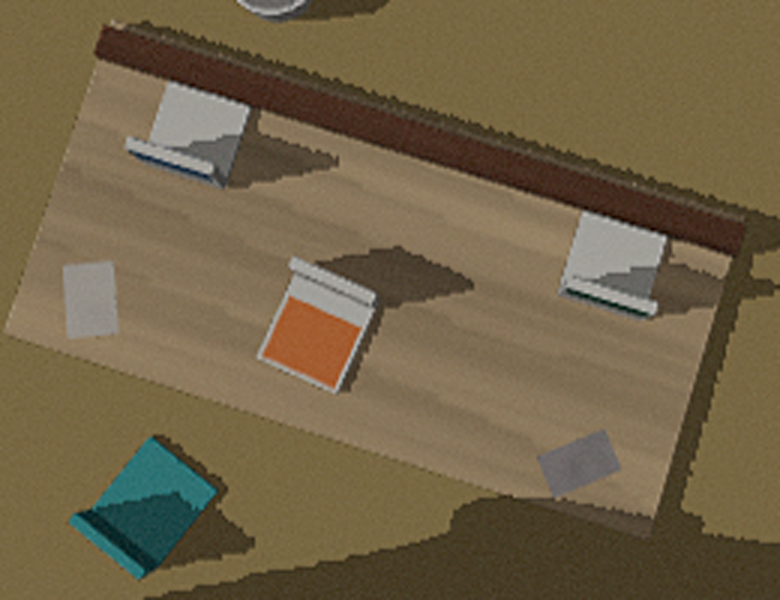

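The crop confirms it: the orange tile is on the board with its foot at crop (330,283), and the turquoise one is off the board. The tile is turned -6.7° to the board. Next I need the shift to a pose behind the foot.

```bash
cat > go.py <<'E'
from h import *
import sys
# target: x y z(mm, TCP) yaw of tool y (deg) tilt (deg, tips lead toward batten)
x,y,z,yaw,tilt=map(float,sys.argv[1:6])
s=ctrl.state();Rm=q(s["ee_rot"])
a=np.radians(yaw);ty=np.array([np.cos(a),np.sin(a),0]);tz=np.array([0,0,-1.]);tx=np.cross(ty,tz)
T=np.stack([tx,ty,tz],1)@R.from_euler('y',-tilt,degrees=True).as_matrix()
d=Rm.T@(np.array([x,y,z])/1000-s["tool_pos"])/.5
w=np.degrees(R.from_matrix(Rm.T@T).as_rotvec())/30
print('shift',d.round(4),'turn',w.round(3),'t',s['time'],'tcp',s['tool_pos'].round(4),'F',s['wrist_force'].round(1),'w',s['grip_width'])
E
python3 go.py 491.4 116.6 150 65.24 0
```

```text
shift [-0.8684 -0.783   0.1901] turn [-0.004  0.     0.247] t 0.1 tcp [0.1937 0.6199 0.2443] F [ 0.1 -0.   0.5] w 0.08521531599241854
```

```bash
python3 -m pendant '-0.868 -0.783 0.19 0 0 0.247 0.35;-0.868 -0.783 0.19 0 0 0.247 0.35;-0.868 -0.783 0.19 0 0 0.247 0.35;-0.868 -0.783 0.19 0 0 0.247 0.35;-0.868 -0.783 0.19 0 0 0.247 0.35;-0.868 -0.783 0.19 0 0 0.247 0.35;-0.868 -0.783 0.19 0 0 0.247 0.35;-0.868 -0.783 0.19 0 0 0.247 0.35;-0.868 -0.783 0.19 0 0 0.247 0.35;-0.868 -0.783 0.19 0 0 0.247 0.35;-0.868 -0.783 0.19 0 0 0.247 0.35;-0.868 -0.783 0.19 0 0 0.247 0.35;-0.868 -0.783 0.19 0 0 0.247 0.35;-0.868 -0.783 0.19 0 0 0.247 0.35;-0.868 -0.783 0.19 0 0 0.247 0.35;-0.868 -0.783 0.19 0 0 0.247 0.35;-0.868 -0.783 0.19 0 0 0.247 0.35;-0.868 -0.783 0.19 0 0 0.247 0.35;-0.868 -0.783 0.19 0 0 0.247 0.35;-0.868 -0.783 0.19 0 0 0.247 0.35' 20
python3 go.py 491.4 116.6 80 65.24 0
python3 -c "
from h import *
im,d,c=snap('wrist','w1.png');np.savez('w1.npz',im=im,d=d,P=cloud(d,c))"
```

```text
time: 1.77
tool_pos: [0.4908, 0.119, 0.1505]
ee_rot: [-0.0, 0.213, 0.977, 0.0]
wrist_force: [0.1, 0.1, -0.2]
grip_width: 0.03
gripper_force: 0.0
shift [-0.003  -0.0039  0.1409] turn [ 0.001 -0.     0.006] t 1.7667 tcp [0.4908 0.119  0.1505] F [ 0.1  0.1 -0.2] w 0.02999070477676953
```

View pics/w1.png

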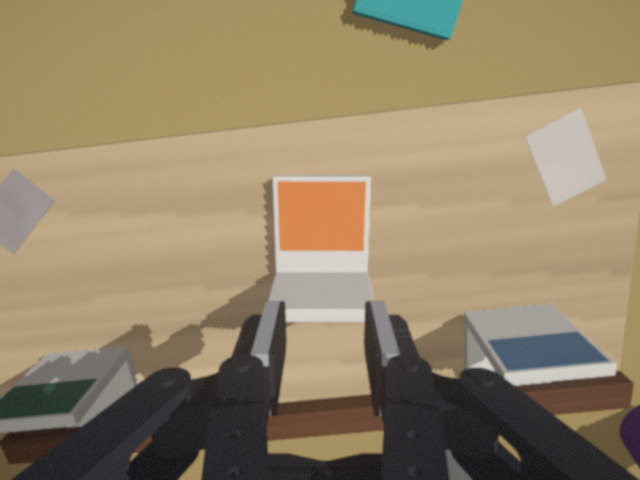

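The wrist view shows the tile centred between the fingers: orange plate at (322,215), foot top edge at y≈318 px, x 285–372. I'll check its pose with the wrist depth.

```bash
python3 - <<'E'
from h import *
z=np.load('w1.npz');P=z['P'];v,u=np.mgrid[:480,:640]
m=(u>270)&(u<372)&(v>270)&(v<330)&(P[...,2]>.071)&(P[...,2]<.09)
r=cv2.minAreaRect(P[m][:,:2].astype(np.float32)*1000);print(m.sum(),r,cv2.boxPoints(r).round(1).tolist(),np.median(P[m][:,2]))
f=(v>300)&(v<420)&(((u>240)&(u<290))|((u>362)&(u<410)))&(P[...,2]>.09)
print('lowest finger z',np.percentile(P[f][:,2],[0,1,5]))
E
python3 go.py 491.4 116.6 80 65.24 0
```

```text
1436 ((517.8858032226562, 107.15450286865234), (43.203369140625, 9.038433074951172), 64.97821044921875) [[504.70001220703125, 89.5], [512.7999877929688, 85.69999694824219], [531.0999755859375, 124.80000305175781], [522.9000244140625, 128.60000610351562]] 0.0774176962056312
lowest finger z [0.13597968 0.14049362 0.14486609]
shift [-0.0026 -0.0035  0.141 ] turn [ 0.001 -0.     0.005] t 1.8167 tcp [0.4909 0.1187 0.1505] F [-0.2  0.1 -0.2] w 0.029671208361825893
```

```bash
python3 -m pendant '-0.003 -0.0035 0.07 0 0 0 0.35;-0.003 -0.0035 0.147 0 0 0 0.35;-0.003 -0.0035 0.147 0 0 0 0.35;-0.003 -0.0035 0.147 0 0 0 0.35;-0.003 -0.0035 0.147 0 0 0 0.35'
python3 -m pendant '-0.012 0 0 0 0 0 0.35;-0.024 0 0 0 0 0 0.35;-0.032 0 0 0 0 0 0.35;-0.04 0 0.001 0 0 0 0.35;-0.048 0 0.001 0 0 0 0.35;-0.056 0 0.002 0 0 0 0.35;-0.064 0 0.003 0 0 0 0.35;-0.071 0 0.004 0 0 0 0.35;-0.078 0 0.007 0 0 0 0.35;-0.085 0 0.011 0 0 0 0.35;-0.092 0 0.015 0 0 0 0.35;-0.098 0 0.02 0 0 0 0.35;-0.104 0 0.025 0 0 0 0.35;-0.11 0 0.031 0 0 0 0.35;-0.113 0 0.035 0 0 0 0.35;-0.113 0 0.035 0 0 0 0.35;-0.113 0 0.035 0 0 0 0.35;-0.113 0 0.035 0 0 0 0.35'
python3 -c "
from h import *
im,d,c=snap('side');cv2.imwrite('pics/s1.png',cv2.resize(im[150:370,200:440,::-1],None,fx=2.5,fy=2.5))"
```

```text
time: 2.23
tool_pos: [0.4929, 0.1157, 0.0783]
ee_rot: [0.001, 0.214, 0.977, 0.0]
wrist_force: [-0.1, 0.4, -0.6]
grip_width: 0.0299
gripper_force: 0.0
time: 3.73
tool_pos: [0.5433, 0.0916, 0.0594]
ee_rot: [-0.0, 0.214, 0.977, 0.0]
wrist_force: [0.4, -0.4, 0.7]
grip_width: 0.0298
gripper_force: 0.0
```

View pics/s1.png

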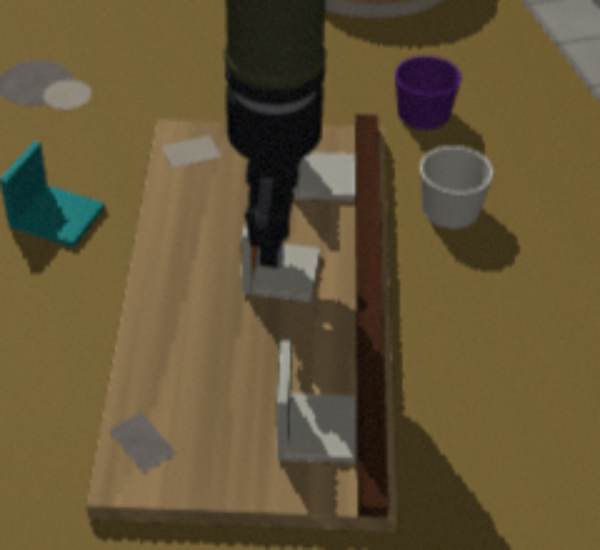

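The tile is standing, with the plate at (248,262) behind the fingers and the foot flat. I'll lift clear and re-measure.

```bash
python3 -m pendant '0 0 -0.04 0 0 0 0.35;0 0 -0.1 0 0 0 0.35;0 0 -0.17 0 0 0 0.35;0 0 -0.24 0 0 0 0.35;0.08 0.08 -0.28 0 0 0 0.2;0.16 0.16 -0.28 0 0 0 0;0.2 0.24 -0.28 0 0 0 0;0.2 0.3 -0.28 0 0 0 0;0.2 0.3 -0.28 0 0 0 0;0.2 0.3 -0.28 0 0 0 0;0.2 0.3 -0.28 0 0 0 0'
cat > m2.py <<'E'
from h import *
im,d,c=snap('top','t_last.png');P=cloud(d,c);Z=P[...,2];v,u=np.mgrid[:480,:640]
B=R.from_euler('z',-18.07,degrees=True).as_matrix()[:2,:2]
t=(Z>.06)&(Z<.095)&(u>200)&(u<420)&(v>190)&(v<320)
n,l,s,c=cv2.connectedComponentsWithStats(t.astype(np.uint8))
for k in range(1,n):
    if s[k,4]>15:
        m=l==k;Q=P[m];p=Q[Q[:,2]>np.percentile(Q[:,2],90)-.012]
        r=cv2.minAreaRect((p[:,:2]*1000).astype(np.float32))
        print(c[k].round(),'rect',np.round(r[0],1),np.round(r[1],1),round(r[2],1),'board xy',(B.T@np.array(r[0])).round(1),'ztop',Q[:,2].max().round(3))
E
python3 m2.py
```

```text
time: 4.7
tool_pos: [0.5147, 0.271, 0.1992]
ee_rot: [-0.0, 0.213, 0.977, -0.0]
wrist_force: [-0.2, -1.0, 0.2]
grip_width: 0.0002
gripper_force: 0.0
[237. 223.] rect [596.8 209.2] [58.8  9.6] 71.9 board xy [502.5 384. ] ztop 0.092
[292. 258.] rect [525.8 100.7] [60.   9.3] 65.4 board xy [468.7 258.8] ztop 0.093
[383. 269.] rect [504.5 -73.6] [59.5  9.7] 72.2 board xy [502.5  86.6] ztop 0.092
```

```bash
python3 go.py 559.9 151 130 65.4 0; python3 go.py 559.9 151 37 65.4 0
```

```text
shift [-0.1799 -0.1768  0.1386] turn [-0.002  0.001 -0.005] t 4.75 tcp [0.5152 0.269  0.1992] F [-0.1 -1.2  0.1] w 3.665141021587687e-05
shift [-0.1798 -0.1767  0.3246] turn [-0.002  0.001 -0.005] t 4.75 tcp [0.5152 0.269  0.1992] F [-0.1 -1.2  0.1] w 3.665141021587687e-05
```

```bash
python3 -m pendant '-0.06 -0.06 0.02 0 0 0 0;-0.12 -0.12 0.08 0 0 0 0;-0.18 -0.177 0.139 0 0 0 0;-0.18 -0.177 0.139 0 0 0 0;-0.18 -0.177 0.139 0 0 0 0;-0.18 -0.177 0.139 0 0 0 0;-0.18 -0.177 0.139 0 0 0 0;-0.18 -0.177 0.139 0 0 0 0'; python3 go.py 559.9 151 37 65.4 0
```

```text
time: 5.42
tool_pos: [0.5602, 0.1527, 0.1309]
ee_rot: [0.001, 0.214, 0.977, 0.001]
wrist_force: [0.3, 1.3, -0.6]
grip_width: -0.0
gripper_force: 0.0
shift [-0.0007 -0.0037  0.1879] turn [ 0.004  0.001 -0.003] t 5.4167 tcp [0.5602 0.1527 0.1309] F [ 0.3  1.3 -0.6] w -2.5021098828497458e-06
```

```bash
python3 -m pendant '0 -0.002 0.06 0 0 0 0;0 -0.002 0.12 0 0 0 0;0 -0.002 0.16 0 0 0 0;0 -0.002 0.18 0 0 0 0;0 -0.002 0.187 0 0 0 0;0 -0.002 0.187 0 0 0 0;0 -0.002 0.187 0 0 0 0;0 -0.002 0.187 0 0 0 0'; python3 go.py 559.9 151 37 65.4 0
```

```text
time: 6.08
tool_pos: [0.5598, 0.1517, 0.037]
ee_rot: [0.0, 0.214, 0.977, 0.001]
wrist_force: [0.4, 1.2, -0.4]
grip_width: -0.0
gripper_force: 0.0
shift [-0.0008 -0.0011 -0.    ] turn [ 0.002  0.001 -0.003] t 6.0833 tcp [0.5598 0.1517 0.037 ] F [ 0.4  1.2 -0.4] w -4.036741111635256e-05
```

```bash
python3 -m pendant '0 -0.006 0 0 0 0 0;0 -0.012 0 0 0 0 0;0 -0.018 0 0 0 0 0;0 -0.023 0 0 0 0 0;0 -0.028 0 0 0 0 0;0 -0.033 0 0 0 0 0;0 -0.038 0 0 0 0 0;0 -0.043 0 0 0 0 0;0 -0.048 0 0 0 0 0;0 -0.053 0 0 0 0 0;0 -0.058 0 0 0 0 0;0 -0.063 0 0 0 0 0;0 -0.068 0 0 0 0 0;0 -0.073 0 0 0 0 0;0 -0.076 0 0 0 0 0;0 -0.076 0 0 0 0 0;0 -0.076 0 0 0 0 0'; python3 -m pendant '0 0.02 0 0 0 0 0;0 0.05 0 0 0 0 0;0 0.05 -0.06 0 0 0 0;0 0.08 -0.12 0 0 0 0;0.03 0.12 -0.2 0 0 0 0;0.1 0.17 -0.26 0 0 0 0;0.16 0.24 -0.28 0 0 0 0;0.2 0.3 -0.28 0 0 0 0;0.2 0.3 -0.28 0 0 0 0;0.2 0.3 -0.28 0 0 0 0;0.2 0.3 -0.28 0 0 0 0';python3 m2.py
```

```text
time: 7.5
tool_pos: [0.5436, 0.1158, 0.0363]
ee_rot: [-0.0, 0.214, 0.977, -0.0]
wrist_force: [0.8, 0.3, -0.4]
grip_width: 0.0001
gripper_force: 0.0
time: 8.42
tool_pos: [0.515, 0.2965, 0.1761]
ee_rot: [-0.0, 0.212, 0.977, -0.0]
wrist_force: [1.2, -0.1, 0.6]
grip_width: 0.0001
gripper_force: 0.0
[233. 222.] rect [598.1 216.5] [59.8  9.6] 67.6 board xy [501.4 391.3] ztop 0.091
[300. 264.] rect [514.6  86.4] [59.   9.3] 71.7 board xy [462.4 241.7] ztop 0.091
[383. 269.] rect [504.3 -73.6] [59.5  9.5] 72.6 board xy [502.2  86.5] ztop 0.092
```

```bash
python3 - <<'E'
from h import *
im=cv2.imread('pics/t_last.png');cv2.imwrite('pics/c3.png',cv2.resize(im[130:330,130:440],None,fx=2.5,fy=2.5))
E
```

```text
(no output)
```

View pics/c3.png

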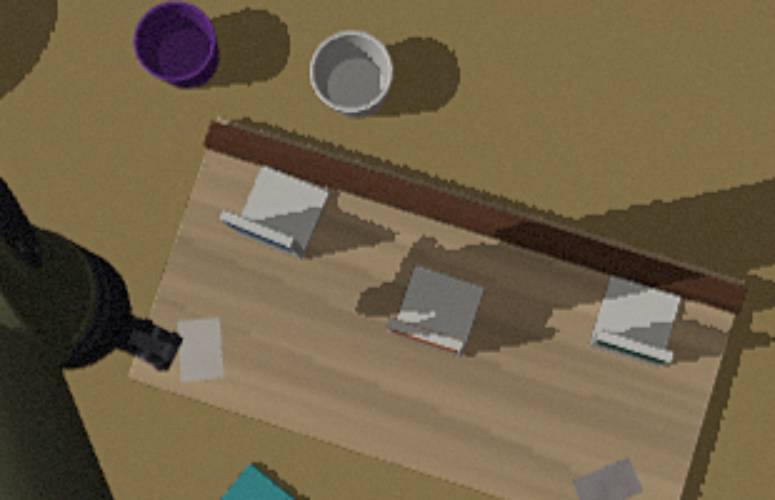

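The picture shows the orange tile upright and square, with its plate at (428,335). The blue tile, at (262,230), has been nudged about 7 mm and 4°, apparently by the gripper's flank during the side push. I'll finish the orange tile first and then put the blue one back.

```bash
python3 go.py 483.9 96.6 130 71.9 10
```

```text
shift [-0.1076 -0.3859  0.0922] turn [-0.021 -0.333 -0.219] t 8.4667 tcp [0.5157 0.2944 0.1759] F [ 0.3 -1.   0. ] w -0.00011020707365309134
```

```bash
python3 -m pendant '-0.03 -0.08 0 0 -0.1 -0.1 0.35;-0.06 -0.16 0 -0.01 -0.2 -0.2 0.35;-0.08 -0.24 0.03 -0.02 -0.33 -0.22 0.35;-0.1 -0.32 0.06 -0.02 -0.33 -0.22 0.35;-0.108 -0.386 0.092 -0.02 -0.33 -0.22 0.35;-0.108 -0.386 0.092 -0.02 -0.33 -0.22 0.35;-0.108 -0.386 0.092 -0.02 -0.33 -0.22 0.35;-0.108 -0.386 0.092 -0.02 -0.33 -0.22 0.35;-0.108 -0.386 0.092 -0.02 -0.33 -0.22 0.35'; python3 go.py 483.9 96.6 46 71.9 10
```

```text
time: 9.22
tool_pos: [0.4849, 0.0968, 0.131]
ee_rot: [0.086, 0.157, 0.984, -0.013]
wrist_force: [1.0, 0.1, -0.1]
grip_width: 0.0299
gripper_force: 0.0
shift [ 0.0311 -0.0013  0.1671] turn [ 0.002 -0.001 -0.002] t 9.2167 tcp [0.4849 0.0968 0.131 ] F [ 1.   0.1 -0.1] w 0.02985976588292648
```

```bash
python3 -m pendant '0.012 0 0.06 0 0 0 0.35;0.022 0 0.12 0 0 0 0.35;0.031 0 0.166 0 0 0 0.35;0.031 0 0.166 0 0 0 0.35;0.031 0 0.166 0 0 0 0.35;0.031 0 0.166 0 0 0 0.35'; python3 go.py 483.9 96.6 46 71.9 10
python3 -m pendant '-0.01 0 0.002 0 0 0 0.35;-0.016 0 0.003 0 0 0 0.35;-0.022 0 0.004 0 0 0 0.35;-0.028 0 0.005 0 0 0 0.35;-0.034 0 0.006 0 0 0 0.35;-0.04 0 0.007 0 0 0 0.35;-0.046 0 0.008 0 0 0 0.35;-0.052 0 0.009 0 0 0 0.35;-0.058 0 0.01 0 0 0 0.35;-0.064 0 0.011 0 0 0 0.35;-0.07 0 0.012 0 0 0 0.35;-0.076 0 0.013 0 0 0 0.35;-0.082 0 0.014 0 0 0 0.35;-0.088 0 0.015 0 0 0 0.35;-0.088 0 0.015 0 0 0 0.35;-0.088 0 0.015 0 0 0 0.35'; python3 go.py 483.9 96.6 46 71.9 10;python3 m2.py
```

```text
time: 9.72
tool_pos: [0.4844, 0.0976, 0.0473]
ee_rot: [0.086, 0.157, 0.984, -0.013]
wrist_force: [-0.2, 0.0, 0.7]
grip_width: 0.0296
gripper_force: 0.0
shift [ 0.0009 -0.0022  0.0026] turn [0.003 0.001 0.   ] t 9.7167 tcp [0.4844 0.0976 0.0473] F [-0.2  0.   0.7] w 0.029597382908579363
time: 11.05
tool_pos: [0.5258, 0.0826, 0.0462]
ee_rot: [0.086, 0.157, 0.984, -0.013]
wrist_force: [0.8, 0.1, 0.8]
grip_width: 0.0302
gripper_force: 0.0
shift [ 0.0872  0.0005 -0.0149] turn [ 0.001 -0.002 -0.002] t 11.05 tcp [0.5258 0.0826 0.0462] F [0.8 0.1 0.8] w 0.030218660550686782
[233. 222.] rect [598.2 216.5] [59.5  9.6] 67.5 board xy [501.5 391.4] ztop 0.091
[316. 254.] rect [533.9  56.8] [15.6  8.8] 71.0 board xy [490.  219.6] ztop 0.091
[383. 269.] rect [504.3 -73.8] [60.   9.4] 72.1 board xy [502.3  86.3] ztop 0.093
```

```bash
python3 -m pendant '-0.005 0 0.001 0 0 0 0.35;-0.01 0 0.002 0 0 0 0.35;-0.014 0 0.0025 0 0 0 0.35;-0.018 0 0.003 0 0 0 0.35;-0.021 0 0.0035 0 0 0 0.35;-0.024 0 0.004 0 0 0 0.35;-0.024 0 0.004 0 0 0 0.35;-0.024 0 0.004 0 0 0 0.35'
python3 -m pendant '-0.002 0 0 0 0 0 0.35;-0.002 0 0 0 0 0 0.35;-0.002 0 0 0 0 0 0.35'
python3 -m pendant '-0.002 0 0 0 0 0 0.35;-0.002 0 0 0 0 0 0.35;-0.002 0 0 0 0 0 0.35'
```

```text
time: 11.77
tool_pos: [0.5373, 0.0788, 0.0463]
ee_rot: [0.086, 0.157, 0.984, -0.013]
wrist_force: [0.1, 0.2, -0.0]
grip_width: 0.0298
gripper_force: 0.0
time: 12.02
tool_pos: [0.5379, 0.0787, 0.0464]
ee_rot: [0.085, 0.157, 0.984, -0.013]
wrist_force: [-0.4, 1.0, 0.0]
grip_width: 0.0298
gripper_force: 0.1
time: 12.27
tool_pos: [0.5389, 0.0783, 0.0465]
ee_rot: [0.085, 0.157, 0.984, -0.013]
wrist_force: [-0.3, -0.1, 0.3]
grip_width: 0.0295
gripper_force: 0.2
```

```bash
for i in 1 2; do python3 -m pendant '-0.002 0 0 0 0 0 0.35;-0.002 0 0 0 0 0 0.35;-0.002 0 0 0 0 0 0.35' | grep -E "pos|wrist"; done; python3 -m pendant '-0.002 0 0 0 0 0 0.35;-0.002 0 0 0 0 0 0.35;-0.002 0 0 0 0 0 0.35' | grep -E "pos|wrist"
```

```text
tool_pos: [0.5391, 0.0782, 0.0464]
wrist_force: [-3.5, 1.3, 1.2]
tool_pos: [0.5392, 0.0782, 0.0464]
wrist_force: [-5.6, 1.9, 3.4]
tool_pos: [0.5393, 0.0782, 0.0464]
wrist_force: [-8.4, 2.4, 5.2]
```

The orange tile is flush: the force rises while the position stays put. I'll back off and go to the blue tile's outer side to put it back.

```bash
python3 -m pendant '0.02 0 -0.003 0 0 0 0.35;0.06 0 -0.01 0 0 0 0.35;0.06 0 -0.01 0 0 0 0.35;0.05 0 -0.08 0 0 0 0.2;0.03 0 -0.16 0 0 0 0;0.02 0 -0.22 0 0 0 0;0.02 0 -0.22 0 0 0 0;0.02 0 -0.22 0 0 0 0'; python3 go.py 618.2 269.8 150 71.9 0;python3 m2.py
```

```text
time: 13.68
tool_pos: [0.5165, 0.0868, 0.1565]
ee_rot: [0.088, 0.157, 0.984, -0.012]
wrist_force: [-1.0, -0.8, -0.7]
grip_width: 0.0001
gripper_force: 0.0
shift [-0.0754  0.4111  0.029 ] turn [ 0.01   0.34  -0.002] t 13.6833 tcp [0.5165 0.0868 0.1565] F [-1.  -0.8 -0.7] w 0.00011721208566930172
[233. 222.] rect [598.  216.5] [59.7  9.5] 66.7 board xy [501.4 391.3] ztop 0.091
[309. 245.] rect [553.3  73. ] [57.7  9.3] 71.8 board xy [503.4 241. ] ztop 0.094
[383. 269.] rect [504.6 -73.6] [59.3  9.6] 72.1 board xy [502.6  86.5] ztop 0.091
```

```bash
python3 -m pendant '-0.01 0.07 0 0 0.15 0 0;-0.03 0.14 0 0 0.3 0 0;-0.04 0.21 0.01 0.01 0.34 0 0;-0.055 0.28 0.02 0.01 0.34 0 0;-0.065 0.35 0.03 0.01 0.34 0 0;-0.075 0.411 0.03 0.01 0.34 0 0;-0.075 0.411 0.03 0.01 0.34 0 0;-0.075 0.411 0.03 0.01 0.34 0 0;-0.075 0.411 0.03 0.01 0.34 0 0;-0.075 0.411 0.03 0.01 0.34 0 0'; python3 go.py 618.2 269.8 59 71.9 0
```

```text
time: 14.57
tool_pos: [0.6155, 0.2671, 0.1446]
ee_rot: [-0.003, 0.159, 0.987, -0.003]
wrist_force: [0.6, -0.0, 0.0]
grip_width: 0.0002
gripper_force: 0.0
shift [-0.0044  0.0079  0.1711] turn [-0.013 -0.01  -0.006] t 14.5667 tcp [0.6155 0.2671 0.1446] F [ 0.6 -0.   0. ] w 0.00023720463538995406
```

```bash
python3 -m pendant '-0.004 0.007 0.03 0 0 0 0;-0.004 0.007 0.09 0 0 0 0;-0.004 0.007 0.14 0 0 0 0;-0.004 0.007 0.17 0 0 0 0;-0.004 0.007 0.17 0 0 0 0;-0.004 0.007 0.17 0 0 0 0;-0.004 0.007 0.17 0 0 0 0'; python3 go.py 618.2 269.8 59 71.9 0
python3 -m pendant '0 -0.006 0 0 0 0 0;0 -0.011 0 0 0 0 0;0 -0.016 0 0 0 0 0;0 -0.02 0 0 0 0 0;0 -0.024 0 0 0 0 0;0 -0.028 0 0 0 0 0;0 -0.032 0 0 0 0 0;0 -0.032 0 0 0 0 0;0 -0.032 0 0 0 0 0'; python3 m2.py
```

```text
time: 15.15
tool_pos: [0.6182, 0.2709, 0.06]
ee_rot: [-0.003, 0.158, 0.987, -0.002]
wrist_force: [0.6, -0.2, -0.1]
grip_width: 0.0001
gripper_force: 0.0
shift [-0.0007 -0.0021  0.0021] turn [-0.01  -0.01  -0.004] t 15.15 tcp [0.6182 0.2709 0.06  ] F [ 0.6 -0.2 -0.1] w 7.55265276413872e-05
time: 15.9
tool_pos: [0.6132, 0.2564, 0.0607]
ee_rot: [-0.003, 0.158, 0.987, -0.002]
wrist_force: [0.4, 0.8, 2.0]
grip_width: -0.0001
gripper_force: 0.9
[244. 225.] rect [591.3 194.1] [29.1  9.4] 69.7 board xy [501.9 368. ] ztop 0.091
[306. 244.] rect [553.7  73.7] [59.6  9.6] 71.9 board xy [503.5 241.8] ztop 0.092
[383. 269.] rect [504.1 -73.7] [59.5  9.4] 72.2 board xy [502.1  86.4] ztop 0.091
```

```bash
python3 -m pendant '0 0.01 0 0 0 0 0;0 0.035 0 0 0 0 0;0 0.04 -0.05 0 0 0 0;0 0.06 -0.12 0 0 0 0;0.04 0.08 -0.18 0 0 0 0;0.12 0.1 -0.18 0 0 0 0;0.2 0.1 -0.18 0 0 0 0;0.24 0.1 -0.18 0 0 0 0;0.24 0.1 -0.18 0 0 0 0;0.24 0.1 -0.18 0 0 0 0'; python3 m2.py;python3 m2.py
```

```text
time: 16.78
tool_pos: [0.5142, 0.344, 0.151]
ee_rot: [-0.003, 0.156, 0.988, -0.002]
wrist_force: [0.3, -0.6, -0.4]
grip_width: -0.0003
gripper_force: 0.0
[237. 223.] rect [597.  209.4] [60.8  9.7] 70.7 board xy [502.6 384.3] ztop 0.095
[307. 244.] rect [553.6  73.3] [59.4  9.6] 71.6 board xy [503.5 241.4] ztop 0.09
[383. 269.] rect [504.5 -73.7] [59.8  9.9] 72.3 board xy [502.5  86.4] ztop 0.092
[237. 223.] rect [596.7 209. ] [60.7  9.7] 70.3 board xy [502.4 383.7] ztop 0.092
[306. 244.] rect [553.5  73.1] [59.3  9.7] 71.7 board xy [503.5 241.2] ztop 0.093
[383. 269.] rect [504.3 -73.7] [59.5  9.6] 72.6 board xy [502.3  86.3] ztop 0.092
```

The blue tile is back in position, but still about 1.4° off. I'll square it gently from behind against the batten.

```bash
python3 go.py 566 219.5 130 71.9 10
```

```text
shift [-0.1705 -0.2008  0.0422] turn [-0.009 -0.34  -0.003] t 16.8833 tcp [0.5165 0.3416 0.1509] F [-0.3 -0.3  0.1] w 0.00016618512993861473
```

```bash
python3 -m pendant '-0.03 -0.06 0 0 -0.15 0 0.35;-0.08 -0.12 0.01 0 -0.3 0 0.35;-0.13 -0.17 0.03 -0.01 -0.34 0 0.35;-0.17 -0.2 0.042 -0.01 -0.34 0 0.35;-0.17 -0.2 0.042 -0.01 -0.34 0 0.35;-0.17 -0.2 0.042 -0.01 -0.34 0 0.35;-0.17 -0.2 0.042 -0.01 -0.34 0 0.35;-0.17 -0.2 0.042 -0.01 -0.34 0 0.35'; python3 go.py 566 219.5 46 71.9 10
```

```text
time: 17.55
tool_pos: [0.5651, 0.2213, 0.1301]
ee_rot: [0.085, 0.157, 0.984, -0.013]
wrist_force: [0.1, -0.2, -0.7]
grip_width: 0.0299
gripper_force: 0.0
shift [ 0.0262 -0.003   0.1661] turn [ 0.002 -0.003 -0.   ] t 17.55 tcp [0.5651 0.2213 0.1301] F [ 0.1 -0.2 -0.7] w 0.02986339106209692
```

```bash
python3 -m pendant '0.01 -0.002 0.06 0 0 0 0.35;0.02 -0.002 0.12 0 0 0 0.35;0.026 -0.002 0.166 0 0 0 0.35;0.026 -0.002 0.166 0 0 0 0.35;0.026 -0.002 0.166 0 0 0 0.35;0.026 -0.002 0.166 0 0 0 0.35'
python3 -m pendant '-0.008 0 0.0015 0 0 0 0.35;-0.016 0 0.003 0 0 0 0.35;-0.022 0 0.004 0 0 0 0.35;-0.026 0 0.0045 0 0 0 0.35;-0.03 0 0.005 0 0 0 0.35;-0.03 0 0.005 0 0 0 0.35;-0.03 0 0.005 0 0 0 0.35'
python3 -m pendant '-0.002 0 0 0 0 0 0.35;-0.002 0 0 0 0 0 0.35;-0.002 0 0 0 0 0 0.35'
python3 -m pendant '-0.002 0 0 0 0 0 0.35;-0.002 0 0 0 0 0 0.35;-0.002 0 0 0 0 0 0.35'; python3 m2.py
```

```text
time: 18.05
tool_pos: [0.567, 0.22, 0.0475]
ee_rot: [0.086, 0.157, 0.984, -0.013]
wrist_force: [-0.5, 0.7, 0.3]
grip_width: 0.0301
gripper_force: 0.0
time: 18.63
tool_pos: [0.5805, 0.214, 0.0461]
ee_rot: [0.085, 0.157, 0.984, -0.013]
wrist_force: [0.6, 0.0, -0.3]
grip_width: 0.0302
gripper_force: 0.0
time: 18.88
tool_pos: [0.5813, 0.2138, 0.0462]
ee_rot: [0.085, 0.157, 0.984, -0.013]
wrist_force: [-0.4, -0.6, -1.0]
grip_width: 0.0295
gripper_force: 0.0
time: 19.13
tool_pos: [0.5822, 0.2135, 0.0463]
ee_rot: [0.085, 0.157, 0.984, -0.013]
wrist_force: [-0.2, -0.5, 0.8]
grip_width: 0.0298
gripper_force: 0.1
[247. 226.] rect [590.9 191.6] [23.8  8.8] 70.5 board xy [502.4 365.4] ztop 0.091
[250. 234.] rect [571.2 181.8] [18.9 12.2] 73.5 board xy [486.6 350. ] ztop 0.095
[306. 244.] rect [553.5  73.3] [59.7  9.7] 71.6 board xy [503.4 241.4] ztop 0.091
[383. 269.] rect [504.4 -73.7] [59.6  9.5] 71.4 board xy [502.4  86.4] ztop 0.092
```

```bash
python3 -m pendant '-0.002 0 0 0 0 0 0.35;-0.002 0 0 0 0 0 0.35;-0.002 0 0 0 0 0 0.35' | grep -E "pos|wrist"
python3 -m pendant '-0.002 0 0 0 0 0 0.35;-0.002 0 0 0 0 0 0.35;-0.002 0 0 0 0 0 0.35' | grep -E "pos|wrist"
python3 -m pendant '-0.002 0 0 0 0 0 0.35;-0.002 0 0 0 0 0 0.35;-0.002 0 0 0 0 0 0.35' | grep -E "pos|wrist"
```

```text
tool_pos: [0.583, 0.213, 0.0464]
wrist_force: [-0.8, -0.1, -0.1]
tool_pos: [0.5832, 0.2131, 0.0464]
wrist_force: [-4.5, -0.3, 0.6]
tool_pos: [0.5833, 0.213, 0.0464]
wrist_force: [-6.9, 0.5, 3.0]
```

Contact is firm. I'll back off, lift clear and check.

```bash
python3 -m pendant '0.02 0 -0.003 0 0 0 0.35;0.06 0 -0.01 0 0 0 0.35;0.06 0 -0.01 0 0 0 0.35;0.05 0 -0.08 0 0 0 0.35;0.06 0.04 -0.16 0 0 0 0.35;0.12 0.1 -0.22 0 0 0 0.35;0.18 0.16 -0.24 0 0 0 0.35;0.2 0.2 -0.24 0 0 0 0.35;0.2 0.2 -0.24 0 0 0 0.35;0.2 0.2 -0.24 0 0 0 0.35'; python3 m2.py;python3 m2.py; python3 - <<'E'
from h import *
im=cv2.imread('pics/t_last.png');cv2.imwrite('pics/c4.png',cv2.resize(im[130:330,130:440],None,fx=2.5,fy=2.5))
E
```

```text
time: 20.77
tool_pos: [0.5022, 0.348, 0.1485]
ee_rot: [0.086, 0.154, 0.984, -0.012]
wrist_force: [0.5, -1.5, 0.0]
grip_width: 0.03
gripper_force: 0.0
[238. 222.] rect [597.7 208.2] [60.2  9.5] 71.6 board xy [503.6 383.3] ztop 0.091
[306. 244.] rect [553.7  73.4] [59.7 10. ] 71.7 board xy [503.6 241.5] ztop 0.092
[383. 269.] rect [504.4 -73.6] [59.5  9.6] 72.1 board xy [502.4  86.5] ztop 0.091
[238. 222.] rect [597.8 208.6] [60.1  9.5] 72.3 board xy [503.6 383.7] ztop 0.092
[306. 244.] rect [553.4  73.2] [59.5  9.6] 71.8 board xy [503.4 241.3] ztop 0.091
[383. 269.] rect [504.6 -73.5] [59.3  9.5] 71.8 board xy [502.5  86.7] ztop 0.091
```

View pics/c4.png

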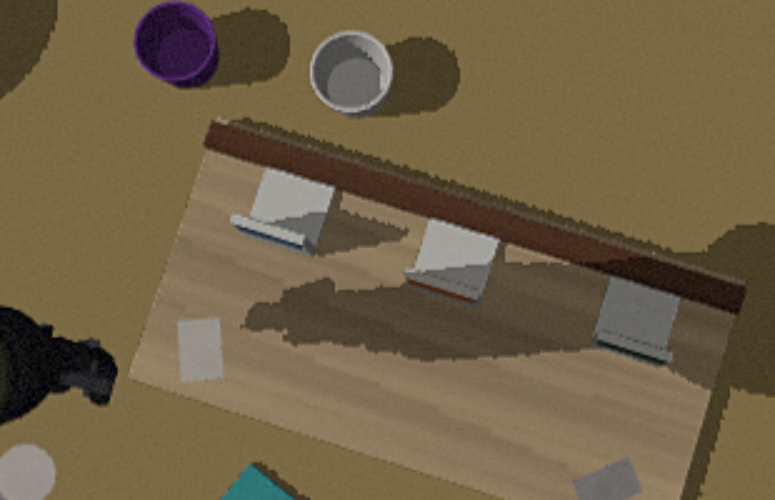

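The orange tile at (453,265) stands square with its toe at the batten. Blue (275,230) is within about 1 mm of its starting pose, green (637,340) hasn't moved, and the robot is clear.

```bash
python3 -c "
from workcell import ctrl
print(ctrl.close_job())"
```

```text
the job is handed in; nothing more can be done
None
```

The orange tile stands on its foot, square and flush against the batten, about 6 mm off the middle of the gap. The blue tile was not left alone as asked: I knocked it about 7 mm and 4° during the side push, then pushed it back to within about 1 mm; the green tile and the tub were not moved, and the job is handed in.

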